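# Clamp the eraser canister shut with its wire bail

### The arm

A 6-joint arm with a two-finger parallel gripper is mounted at the origin on a cart in front of the work surface, level with it; the furniture and walls round the work are solid. World frame = base frame: x ahead of the robot, y to its left, z up, the work surface at z = 0. Lengths are in mm, angles in rad, forces in N, time in s.
With the tool pointing down it reaches from about 375 to 975 mm from the base axis. Payload 3.8 kg.
Tool frame: the origin (TCP) lies midway between the tips of the shut fingers; the grasp point (between the pads) lies 19 mm behind it; z points along the fingers, y is the line along which they close (so a half turn about z gives the same grasp; the last joint's range is limited). The gripper opens to 88 mm and grips with 3 to 60 N. Pads are 18 mm wide; open, the fingers measure 123 mm over their backs; the gripper's body (75 mm by 187 mm) begins 45 mm behind the grasp point.
Start: joints at [1.284, 0.264, 1.604, -0, 1.274, -0.037], TCP at [166.865, 654.045, 238.706] pointing down, gripper open.
Joint ranges: [-2.63, 2.63], [-0.94, 2.18], [0.31, 2.57], [-1.31, 4.45], [0, 2.66], [-2.55, 2.55]. Speed limits (rad/s): [2.57, 2.57, 3.14, 3.14, 3.14, 3.14].

### API

Orientations are given as a unit quaternion [x, y, z, w].
In Python, from workcell import reach, line_to, movej, set_gripper, sleep, solve_ik, snapshot, camera_info, MotionError, hand_in, current_time, current_joint_pos, current_dq, current_effort, current_ee_pos, current_ee_rot, current_ft_force, current_moment, current_grip_width, current_gripper_force gives the robot as it stands. Calls block until the motion is done:
- reach(position, orientation): joint-space move of the TCP to a pose.
- line_to(position, vel=150, attitude=None, threshold=None): straight line of the TCP; attitude=None keeps the orientation; vel is the mean speed in mm/s. With threshold (N) it stops when the force on the tool has changed by that much, and returns True; else False.
- movej(angles): joint-space move.
- set_gripper(opening, squeeze=None): opening from 0.0 (shut) to 1.0 (fully open); squeeze is the grip in N (None keeps the last); returns when the fingers have stopped.
- sleep(seconds).
- solve_ik(position, orientation): joint angles nearest the present ones, or None.
- snapshot(name): name is "side" or "top" or "wrist"; returns (picture, depth): 384x512x3 uint8, red, green, blue; 384x512 float32, mm along the optical axis (not along the pixel's ray), 0 where there is no reading.
- camera_info(name): a dict with "fx", "fy", "cx", "cy" (pixels), "world_from_camera" (4x4, takes a point from camera to world coordinates). Camera axes: x right, y down, z forward; pixel columns grow to the right and rows downward; lengths in mm; the calibration is good to about 2 mm. The wrist camera is an equidistant fisheye: a pixel r from the principal point sees the ray r / f radians off the axis. A picture is of the moment at which its call begins: read the wrist's pose just before it. camera_info takes no time and is no camera call; for the wrist camera it gives the pose at the moment of the call.
A pose or a line that the arm cannot do raises MotionError and nothing moves.
- hand_in(): hands the job in; it is judged then, once.
Readings, each from a call of its own:
- current_time(): time.
- current_joint_pos(): joint angles.
- current_dq(): joint speeds.
- current_effort(): joint torques, N m.
- current_ee_pos(): TCP position.
- current_ee_rot(): TCP orientation.
- current_ft_force(): force on the tool from outside, world axes, zero at the start.
- current_moment(): the same for the moment, N m.
- current_grip_width(): opening from 0.0 (shut) to 1.0 (fully open).
- current_gripper_force(): force on a finger pad.
Only numpy, scipy, OpenCV 4.12 (cv2) and the standard library are available. Lean on these libraries where they do the work, as an engineer would, in place of code of your own. Each camera call takes 0.05 s, during which the arm holds its last target. There are 200 camera calls.

### The job

Shut the clip-top canister: swing its hinged lid all the way down first, then swing the wire bail up and over the lid until it passes over centre and snaps home in the groove of the lid. Leave the ink bottle, stamp, water pot and tape roll round it where they are, and let go of the canister.

Things in the scene. Friction and masses are not known exactly. Their poses are not given: they have to be found in the camera images.
- canister: White ceramic canister, 80 mm wide, fixed in a square wooden board (116 x 116 x 12 mm) screwed to the table; rim 104 mm above the table. Origin: on its axis at table height, z up. The bail starts at the front, -x; the lid hinge is at the back, +x. In this frame the lid hinge axis runs along y through (47, 0, 111) mm, the bail's pivot axis along y through (0, 0, 72) mm.
- lid (a joint): Lid angle, rad: 0 = shut flat on the rim, growing as its front edge goes up and back; starts at 0.8 to 1.25, range 0 to 1.7. A stiff friction hinge (0.13 N m): it stays where it is left. It can be closed by pushing its outer (top) side towards the front and down with closed fingers.
- lid_top (a point): Top middle of the lid: a white ceramic disc (82 mm wide, 9 mm thick) with a ridge block 40 mm long, 34 mm wide, and on it two rounded ribs 26 mm apart, front to back, each with a hump and behind it a groove. The point lies between the ribs, level with the humps: with the lid shut 47 mm in front of the hinge axis and 31 mm above it (142 mm above the table). It turns with the lid.
- lid_hinge (a point): Middle of the lid's hinge axis, which runs along the canister's y, 47 mm behind the canister's axis and 111 mm above the table.
- bail (a joint): Bail angle, rad: 0 = home, cross wire in the shut lid's groove, bail leaning 0.2 past upright to the back; 0.2 = upright; grows as it swings forward. Starts at 1.15 to 1.45 in front, clear of the lid; range -0.1 to 1.6; stays where left (0.06 N m). On the shut lid the wire meets the ribs at about 0.4, needs about 4 N at the roller past the hump (0.23 to 0.14), then snaps to about 0.
- bail_pivot (a point): Middle of the bail's pivot axis, on the canister's axis, 72 mm above the table; the axis runs along the canister's y. The bail's two legs stand 48 mm to either side of it.
- bail_roller (a point): Centre of the bail's wooden thumb roller: 12 mm thick, 26 mm long along the canister's y, 92 mm from the pivot axis, 22 mm further out than the steel cross wire (5 mm thick, 96 mm long). It can be pinched across its two ends from above and turns between the fingers as the bail swings. It springs up to 8 mm outward from the pivot (5 N per mm).
- ink_bottle: Dark ink bottle with a white cap, 44 mm wide, 92 mm high, loose, beside the canister. Origin: centre of its underside. To be left alone.
- rubber_stamp: Rubber stamp with a wooden knob handle, 30 x 42 x 60 mm high, loose, on the other side. Origin: centre of its underside. To be left alone.
- water_pot: Empty turquoise plastic pot, 78 mm wide, 85 mm high, loose, behind the canister. Origin: centre of its underside. To be left alone.
- masking_tape: Roll of masking tape lying flat, 96 mm wide, 24 mm high, loose, behind the canister. Origin: centre of its underside. To be left alone.

How it is judged (in metres and radians):
On the way, in this order (a step that is already met when the one before it is completed fails the run):
1. the lid is down while the bail still hangs in front (value of joint lid below 0.08 rad and value of joint bail above 0.5 rad), for 0.2 s.
2. the bail is over centre and home on the shut lid (value of joint lid below 0.05 rad and value of joint bail below 0.08 rad), for 0.2 s.
At the end, for the whole second after the job is handed in: The lid is shut (within 0.05 rad), the bail lies at rest past centre in the lid's groove (within 0.08 rad of home) (all of step 2 and velocity of joint bail between -0.1 and 0.1 rad/s); the robot touches nothing.
It fails at once if a loose thing beside the canister is pushed more than 30 mm or tipped over (distance of any of ink_bottle, rubber_stamp, water_pot, masking_tape from where it was at the start of the episode above 0.03 m or angle between any of ink_bottle, rubber_stamp, water_pot, masking_tape's own z axis and vertical above 0.5 rad).
It also fails if it takes over 54 s, if anything falls off the work surface, if the arm or the gripper's body presses on something with over 40 N, if the wrist force passes 120 N, or if a joint passes its speed limit or range.

## Working session

There is one attempt and no reset: what is moved stays moved. The work goes in short steps, each a Python script; the robot and the scene stay as the last script left them, time stands still between calls to the robot, and variables do not carry over. Pictures are saved under pics/ and viewed, at most 10 in all, crops included, and the job is handed in when it is done.

```bash
mkdir -p pics; cat > h.py <<'E'
import numpy as np, cv2
from workcell import *
def snap(n,f):
    p,d=snapshot(n); c=camera_info(n); cv2.imwrite(f'pics/{f}.png',p[:,:,::-1]); np.savez(f'{f}.npz',p=p,d=d,**{k:np.array(v) for k,v in c.items()}); return p,d,c
def cloud(d,c):
    v,u=np.mgrid[:d.shape[0],:d.shape[1]]; P=np.stack([(u-c['cx'])/c['fx']*d,(v-c['cy'])/c['fy']*d,d],-1)
    T=np.array(c['world_from_camera']); return P@T[:3,:3].T+T[:3,3]
E
python3 - <<'E'
from h import *
a=snap('top','top0');b=snap('side','side0')
for x in(a,b): print(x[2]); print((x[1]>0).mean())
cv2.imwrite('pics/both0.png',cv2.resize(np.hstack([a[0],b[0]])[:,:,::-1],(800,300)))
E
```

```text
{'fx': 391.00523073752515, 'fy': 391.00523073752515, 'cx': 259.0405282406107, 'cy': 192.22414943722615, 'world_from_camera': array([[-1.89279839e-02, -9.93433427e-01,  1.12835088e-01,
         5.19603463e+02],
       [-9.99820850e-01,  1.88055900e-02, -2.14907664e-03,
        -9.86173471e+00],
       [ 1.30341806e-05, -1.12855551e-01, -9.93611405e-01,
         9.82566404e+02],
       [ 0.00000000e+00,  0.00000000e+00,  0.00000000e+00,
         1.00000000e+00]])}
0.996063232421875
{'fx': 357.7529316430285, 'fy': 357.7529316430285, 'cx': 255.99733102811908, 'cy': 194.60731906372627, 'world_from_camera': array([[ 9.36484490e-01, -1.59430185e-01,  3.12376080e-01,
         3.41264832e+02],
       [-3.49843879e-01, -4.87193288e-01,  8.00157460e-01,
        -7.40014356e+02],
       [ 2.46182779e-02, -8.58617910e-01, -5.12024632e-01,
         5.93942186e+02],
       [ 0.00000000e+00,  0.00000000e+00,  0.00000000e+00,
         1.00000000e+00]])}
0.9960784912109375
```

View pics/top0.png

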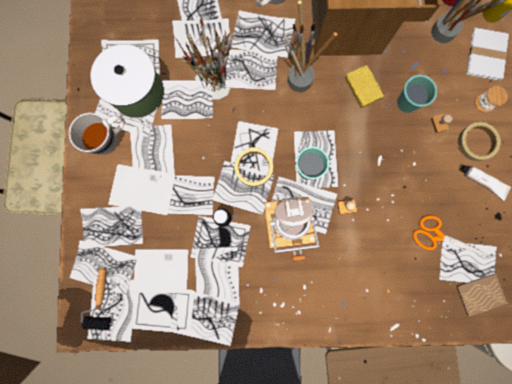

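View pics/side0.png

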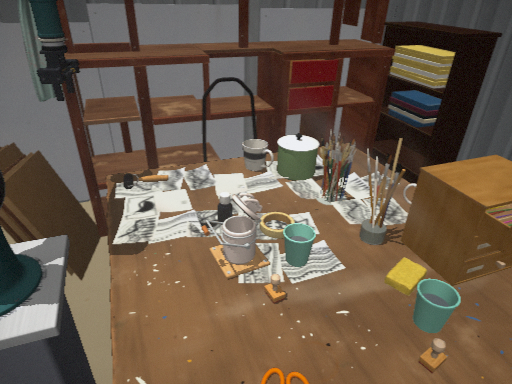

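The top view shows the canister at (292,222) with the orange roller at (298,258), ink bottle at (222,220), stamp at (347,206), pot at (313,163) and tape at (253,167). Both bail and front face the robot (−x).

```bash
python3 - <<'E'
from h import *
D=np.load('top0.npz'); S=np.load('side0.npz'); W=cloud(D['d'],D); WS=cloud(S['d'],S)
hsv=cv2.cvtColor(D['p'],cv2.COLOR_RGB2HSV); 
v,u=np.mgrid[:384,:512]; box=(u>255)&(u<330)&(v>190)&(v<268)
b=box&(W[...,2]>7)&(W[...,2]<17)
r=cv2.minAreaRect(W[b][:,:2].astype(np.float32)); print('board',b.sum(),np.median(W[b],0),r)
m=box&(hsv[...,1]>150)&(W[...,2]>40); print('roller',m.sum(),W[m].mean(0) if m.any() else '',np.round(W[m]))
hsv2=cv2.cvtColor(S['p'],cv2.COLOR_RGB2HSV); bs=(u>195)&(u<265)&(v>185)&(v<285)
m=bs&(hsv2[...,1]>140)&(WS[...,2]>50); print('rollerS',m.sum(),np.round(WS[m])[:25])
# lid points, top
l=box&(W[...,2]>105); print('lid',l.sum(),W[l].min(0),W[l].max(0)); 
q=W[l]; c=q.mean(0); n=np.linalg.svd(q-c)[2][2]; print(c,n)
crop=lambda p,x,y,w,h,k:cv2.resize(p[y:y+h,x:x+w,::-1],None,fx=k,fy=k,interpolation=cv2.INTER_CUBIC)
cv2.imwrite('pics/c0.png',np.hstack([crop(D['p'],250,180,80,100,5),crop(S['p'],190,185,80,100,5)]))
E
```

```text
board 953 [532.98335983 -63.72110798  11.19877138] ((560.6083374023438, -98.69925689697266), (127.6783676147461, 186.92059326171875), 4.300327301025391)
roller 60 [472.23791855 -95.08257217 115.91198253] [[ 478.  -95.  114.]
 [ 478.  -97.  111.]
 [ 478. -103.  115.]
 [ 478. -106.  113.]
 [ 476.  -84.  114.]
 [ 476.  -86.  116.]
 [ 476.  -88.  113.]
 [ 476.  -90.  115.]
 [ 476.  -92.  116.]
 [ 476.  -94.  116.]
 [ 476.  -97.  113.]
 [ 476.  -99.  114.]
 [ 476. -101.  115.]
 [ 476. -103.  114.]
 [ 476. -105.  116.]
 [ 476. -107.  118.]
 [ 474.  -83.  117.]
 [ 474.  -85.  119.]
 [ 474.  -88.  118.]
 [ 474.  -90.  118.]
 [ 474.  -92.  117.]
 [ 474.  -94.  115.]
 [ 474.  -97.  116.]
 [ 474.  -99.  116.]
 [ 474. -101.  116.]
 [ 474. -103.  117.]
 [ 474. -105.  117.]
 [ 473. -107.  117.]
 [ 472.  -83.  118.]
 [ 472.  -85.  116.]
 [ 472.  -88.  116.]
 [ 472.  -90.  117.]
 [ 472.  -92.  117.]
 [ 472.  -94.  116.]
 [ 471.  -96.  116.]
 [ 472.  -98.  120.]
 [ 471. -101.  117.]
 [ 471. -103.  116.]
 [ 471. -105.  118.]
 [ 471. -107.  118.]
 [ 470.  -83.  117.]
 [ 470.  -85.  116.]
 [ 470.  -87. 
[... 373 characters left out ...]
37 [[ 468.  -84.  115.]
 [ 470.  -87.  117.]
 [ 472.  -88.  117.]
 [ 475.  -86.  115.]
 [ 468.  -87.  115.]
 [ 470.  -89.  115.]
 [ 472.  -89.  115.]
 [ 474.  -90.  115.]
 [ 467.  -90.  115.]
 [ 469.  -92.  115.]
 [ 471.  -93.  115.]
 [ 473.  -95.  116.]
 [ 475.  -93.  114.]
 [ 467.  -91.  112.]
 [ 468.  -93.  113.]
 [ 470.  -99.  117.]
 [ 471. -102.  119.]
 [ 474.  -98.  115.]
 [ 467.  -98.  114.]
 [ 469. -101.  116.]
 [ 471. -101.  115.]
 [ 473. -102.  116.]
 [ 475. -104.  116.]
 [ 469. -102.  114.]
 [ 470. -105.  116.]]
lid 983 [ 466.89464514 -138.26848783  105.04721586] [606.52518914  -9.86173471 982.56640377]
[560.32502196 -84.14224516 165.18907561] [-0.09827611  0.99071183 -0.09397805]
```

View pics/c0.png

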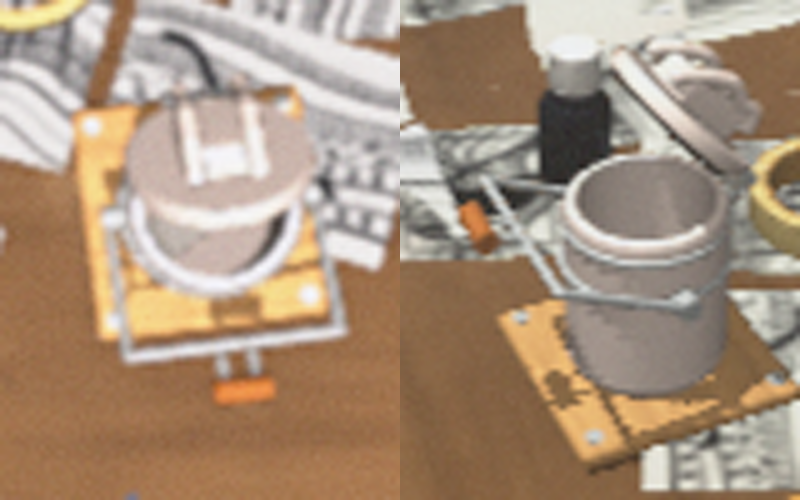

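```bash
python3 - <<'E'
from h import *
D=np.load('top0.npz'); S=np.load('side0.npz'); W=cloud(D['d'],D)
hsv=cv2.cvtColor(D['p'],cv2.COLOR_RGB2HSV); v,u=np.mgrid[:384,:512]; box=(u>255)&(u<325)&(v>190)&(v<268)
m=box&(hsv[...,1]>90)&(hsv[...,2]>170)&(abs(W[...,2]-12)<7)
# ray-cast mask on z=12
T=D['world_from_camera'];R=np.stack([(u-D['cx'])/D['fx'],(v-D['cy'])/D['fy'],np.ones(u.shape)],-1)@T[:3,:3].T
X=T[:3,3]+R*((12-T[2,3])/R[...,2])[...,None]
m=cv2.morphologyEx(m.astype(np.uint8),cv2.MORPH_OPEN,np.ones((2,2),np.uint8))>0
r=cv2.minAreaRect(X[m][:,:2].astype(np.float32)); print('board',m.sum(),r, W[m][:,2].mean())
cx=np.array(r[0]); ro=np.array([471.5,-95.]); d=cx-ro; print('dir',np.linalg.norm(d),np.arctan2(d[1],d[0]))
# lid plane: pts z>112, not bail, near
for n,C in(('top',D),('side',S)):
    w=cloud(C['d'],C); q=w[(np.hypot(w[...,0]-cx[0],w[...,1]-cx[1])<85)&(w[...,2]>108)&(w[...,2]<230)&(w[...,0]>cx[0]-20)]
    print(n,len(q),q.min(0),q.max(0),q.mean(0)); 
w=cloud(D['d'],D)
for z0 in range(80,215,8):
    k=box&(w[...,2]>=z0)&(w[...,2]<z0+8)&(w[...,0]>490)
    if k.any(): print(z0,k.sum(),np.percentile(w[k][:,0],[5,50,95]).round(),np.percentile(w[k][:,1],[2,50,98]).round())
E
```

```text
board 571 ((551.686279296875, -88.24191284179688), (115.0128173828125, 113.6068344116211), 6.192302227020264) 15.362894828699138
dir 80.47056063874734 0.08408114158954852
top 854 [ 541.90983486 -125.50012105  109.50093087] [606.52518914 -44.77172891 181.72761342] [571.17900093 -83.67503537 161.05326282]
side 482 [ 541.47836674 -124.83932101  108.00767677] [606.53644253 -48.1642376  178.86759302] [572.15461553 -97.68389088 160.00295505]
80 32 [524. 534. 545.] [-139. -121.  -40.]
88 70 [507. 521. 553.] [-142.  -67.  -41.]
96 179 [491. 520. 552.] [-141.  -92.  -44.]
104 75 [491. 520. 568.] [-141.  -97.  -53.]
112 14 [598. 602. 604.] [-92. -84. -65.]
120 7 [591. 592. 594.] [-66. -64. -56.]
128 41 [583. 588. 593.] [-116.  -64.  -50.]
136 50 [576. 582. 588.] [-121.  -66.  -47.]
144 101 [569. 578. 605.] [-122.  -77.  -45.]
152 107 [560. 571. 600.] [-123.  -81.  -47.]
160 166 [554. 563. 595.] [-121.  -84.  -52.]
168 271 [544. 558. 588.] [-113.  -86.  -59.]
176 93 [544. 552. 575.] [-103.  -86.  -68.]
```

```bash
cat >> h.py <<'E'
from scipy.spatial.transform import Rotation as Ro
C=np.array([552,-88.]); YAW=0.095
def w(x,z,y=0):
    c,s=np.cos(YAW),np.sin(YAW); return [float(C[0]+c*x-s*y),float(C[1]+s*x+c*y),float(z)]
def quat(flip=0):
    y=np.array([-np.sin(YAW),np.cos(YAW),0])*(-1 if flip else 1); z=np.array([0,0,-1.]); return Ro.from_matrix(np.c_[np.cross(y,z),y,z]).as_quat().tolist()
def arc(r,h,a): return w(47-r*np.cos(a)+h*np.sin(a),111+r*np.sin(a)+h*np.cos(a))
E
python3 - <<'E'
from h import *
for f in(0,1): print(f,solve_ik(w(0,260),quat(f)))
f=min((0,1),key=lambda f:abs(solve_ik(w(0,260),quat(f))[5])); q=quat(f); print(f)
reach(w(10,270),q); set_gripper(0.0,15)
a0=1.1; p=arc(74,4,a0); print(current_time(),p)
line_to([p[0]+12,p[1],p[2]+25],200)
for a in np.linspace(a0,0.12,8):
    r=74+5*max(0,1-a/0.6); hit=line_to(arc(r,2,a),90,threshold=25); print(round(a,2),hit,np.round(current_ft_force(),1))
    if hit: break
else:
    print(line_to(w(47-79,107),40,threshold=12),current_ee_pos(),current_ft_force())
print(current_time()); snap('top','top1'); snap('side','side1')
D=cv2.imread('pics/top1.png');S=cv2.imread('pics/side1.png')
cr=lambda p,x,y:cv2.resize(p[y:y+100,x:x+80],None,fx=5,fy=5,interpolation=cv2.INTER_CUBIC)
cv2.imwrite('pics/c1.png',np.hstack([cr(D,250,180),cr(S,190,185)]))
E
```

```text
0 [-2.02650897e-01  3.17714686e-02  1.82906160e+00 -4.44089210e-16
  1.28075959e+00 -1.86844722e+00]
1 [-2.02650897e-01  3.17714686e-02  1.82906160e+00 -4.44089210e-16
  1.28075959e+00  1.27314543e+00]
1
4.35 [568.9220674192354, -86.38754988668047, 178.76372913024852]
1.1 False [ 1.4 -0.4 -0.7]
0.96 False [ 1.   0.3 -0.5]
0.82 False [-0.3  0.  -1. ]
0.68 False [-0.7 -0.4 -1. ]
0.54 False [-0.7  0.3  0.4]
0.4 False [-0.8  0.1  0.4]
0.26 False [0.2 0.7 0.7]
0.12 True [-7.   3.1 17.5]
7.125
```

View pics/c1.png

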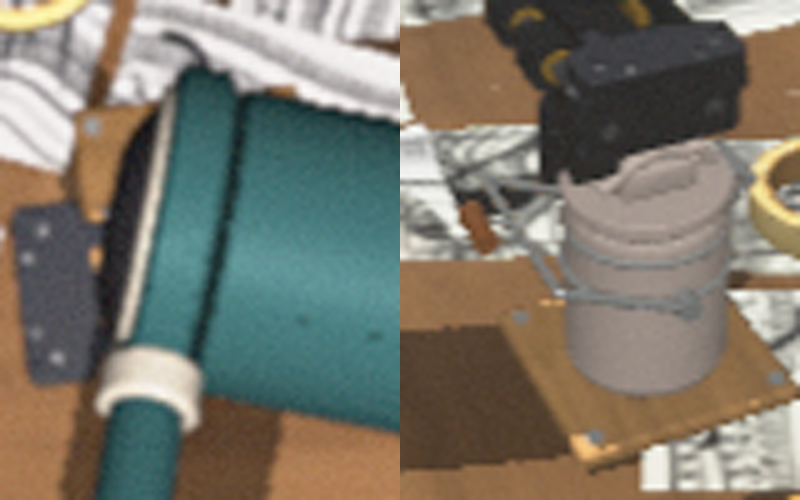

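The side view shows the lid lying nearly flat on the rim, gripper body above, bail still out front at (480,225). I'll press it down gently and check the height.

```bash
python3 - <<'E'
from h import *
p=current_ee_pos(); print(p,w(47-79,113))
line_to([p[0],p[1],p[2]+12],60); print(current_ft_force())
t=w(47-80,107); line_to([t[0],t[1],current_ee_pos()[2]],60); print(line_to(t,25,threshold=12),current_ee_pos(),current_ft_force())
sleep(0.3); t[2]=230; line_to(t,200); u=w(-110,260); line_to(u,200); print(current_time())
line_to(w(-170,260),250)
snap('top','top2'); p,d,c=snap('side','side2')
D=np.load('top2.npz');S=np.load('side2.npz')
for n,X in(('t',D),('s',S)):
    W=cloud(X['d'],X); c,s=np.cos(YAW),np.sin(YAW); x=(W[...,0]-C[0])*c+(W[...,1]-C[1])*s; y=-(W[...,0]-C[0])*s+(W[...,1]-C[1])*c; z=W[...,2]
    for lo in(-40,-35,-30,25,30,35):
        k=(abs(y)<25)&(x>=lo)&(x<lo+5)&(z>100)&(z<200)
        if k.any(): print(n,lo,k.sum(),np.percentile(z[k],[5,50,95]).round(1))
    h=cv2.cvtColor(X['p'],cv2.COLOR_RGB2HSV); k=(h[...,1]>140)&(z>60)&(z<140)&(abs(x+83)<25)&(abs(y)<30)
    print('roller',k.sum(),[np.percentile(q[k],[2,50,98]).round(1) for q in(x,y,z)])
top=cv2.imread('pics/top2.png');S=cv2.imread('pics/side2.png')
cr=lambda p,x,y:cv2.resize(p[y:y+100,x:x+80],None,fx=5,fy=5,interpolation=cv2.INTER_CUBIC)
cv2.imwrite('pics/c2.png',np.hstack([cr(top,250,180),cr(S,190,185)]))
E
```

```text
[525.44789777 -91.49429665 130.03399821] [520.1442914318321, -91.03542939630583, 113.0]
[-0.44365408  0.27090077  0.07856699]
True [519.45085924 -91.4678069  126.31901416] [-3.03233797  1.1584604   8.0908983 ]
10.2167
t -40 14 [112.9 115.1 116.7]
t -35 41 [113.  115.4 117.6]
t -30 50 [113.1 115.4 126.8]
t 25 51 [114.3 117.3 137.9]
t 30 43 [113.3 115.7 118.3]
t 35 40 [113.4 115.7 117.7]
roller 63 [array([-85.3, -79.7, -74.8]), array([-12. ,  -0.4,  12.6]), array([112.6, 115.9, 119.8])]
s -40 25 [100.7 112.2 114.4]
s -35 42 [100.8 114.  115.7]
s -30 47 [101.6 114.8 125.8]
s 25 25 [114.  125.1 135.3]
s 30 20 [110.6 114.7 126.9]
s 35 9 [113.8 114.4 115.7]
roller 20 [array([-83.8, -80.9, -77.2]), array([-12.9,  -5.2,  10.6]), array([108.1, 115.3, 117. ])]
```

View pics/c2.png

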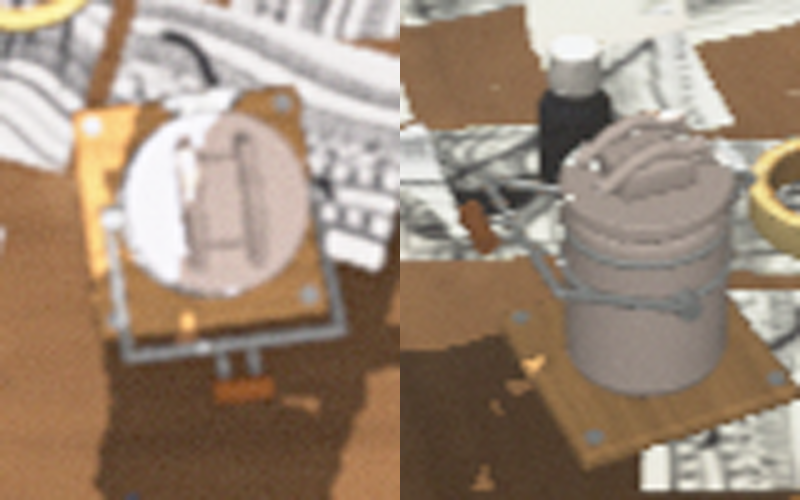

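The top view shows the lid flat (front and back heights agree, ~115 raw), bail still in front with roller at crop (245,390). Now grip the roller and swing it.

```bash
python3 - <<'E'
from h import *
D=np.load('top2.npz');T=D['world_from_camera']
r=T[:3,:3]@np.array([(293.4-D['cx'])/D['fx'],(220.3-D['cy'])/D['fy'],1]); X=T[:3,3]+r*(113-T[2,3])/r[2]; print('lid centre',X,'C',C)
set_gripper(0.52,20); line_to(w(-81,150),200)
print(line_to(w(-81,102),60,threshold=8),current_ee_pos(),current_ft_force())
set_gripper(0.0,20); print('grip',current_grip_width()*88,current_gripper_force(),current_time(),current_ft_force())
E
```

```text
lid centre [554.18686916 -86.82361715 113.        ] C [552. -88.]
False [471.69455496 -95.76586978 102.23621241] [-1.14743167 -0.33941064 -0.0117951 ]
grip 25.545163451114192 19.999961256980896 13.75 [0.34865565 5.02322842 0.25917516]
```

```bash
python3 - <<'E'
from h import *
px=2.2; x0,z0=-81,110.5; r=np.hypot(x0-px,z0-72); th0=np.arctan2(px-x0,z0-72); print(r,th0+.2)
y0=float(np.dot(np.array(current_ee_pos()[:2])-C,[-np.sin(YAW),np.cos(YAW)]))
for th in np.r_[np.linspace(th0,0.2,9)[1:],0.1,0.0,-.08,-.15,-.2,-.23]:
    hit=line_to(w(px-r*np.sin(th),72+r*np.cos(th)-8.3,y0),90,threshold=30)
    print(round(th+.2,2),hit,np.round(current_ft_force(),1),np.round(current_grip_width()*88,1))
    if hit: break
print(current_time()); snap('top','top3'); snap('side','side3')
cr=lambda p,x,y:cv2.resize(p[y:y+100,x:x+80],None,fx=5,fy=5,interpolation=cv2.INTER_CUBIC)
cv2.imwrite('pics/c3.png',np.hstack([cr(cv2.imread('pics/top3.png'),250,180),cr(cv2.imread('pics/side3.png'),190,165)]))
E
```

```text
91.67600558488573 1.3373981508168116
1.22 False [-0.1  3.3 -0.9] 25.5
1.1 False [-1.3  4.9 -1.4] 25.6
0.99 False [-0.9  5.1 -0.5] 25.8
0.87 False [-0.1  4.8 -0.2] 25.8
0.75 False [-2.6  5.6 -0.7] 25.4
0.63 False [-1.2  5.5 -1.3] 25.5
0.52 False [-0.5  5.5 -1.1] 25.3
0.4 False [ 0.8  5.2 -2.2] 25.7
0.3 False [-1.6  6.9  1.6] 25.4
0.2 False [-0.5  7.3  0.2] 25.8
0.12 False [ 2.9  7.4 -1.2] 25.7
0.05 False [ 0.7  7.8 -2.4] 25.5
0.0 False [-0.9  7.5 -3.1] 25.5
-0.03 False [-2.4  6.9 -0.6] 25.8
17.3917
```

View pics/c3.png

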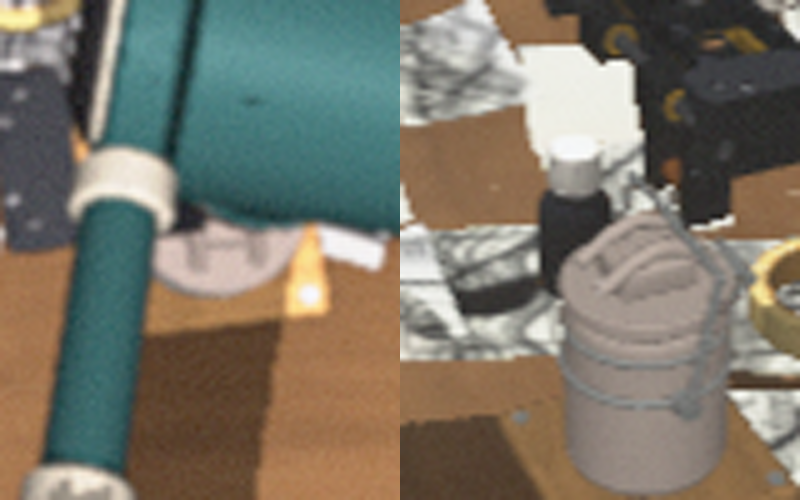

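The side view shows the bail swung over the lid, the wire behind the humps at about (680,215) and the roller still in the fingers at (672,170). Release, back off and check.

```bash
python3 - <<'E'
from h import *
set_gripper(0.5,20); print(current_ft_force()); p=current_ee_pos(); line_to([p[0],p[1],230],120); line_to(w(-170,260),250); sleep(0.3)
snap('top','top4'); snap('side','side4'); print(current_time(),current_ft_force())
for n in('top4','side4'):
    X=np.load(n+'.npz'); W=cloud(X['d'],X); c,s=np.cos(YAW),np.sin(YAW); x=(W[...,0]-C[0])*c+(W[...,1]-C[1])*s; y=-(W[...,0]-C[0])*s+(W[...,1]-C[1])*c; z=W[...,2]
    h=cv2.cvtColor(X['p'],cv2.COLOR_RGB2HSV); k=(h[...,1]>140)&(z>130)&(z<190)&(abs(x)<70)&(abs(y)<30)
    if k.any(): print('roller',k.sum(),[np.percentile(q[k],[2,50,98]).round(1) for q in(x,y,z)])
    for lo in(-40,-35,30,35):
        k=(abs(y)<25)&(x>=lo)&(x<lo+5)&(z>100)&(z<200); print(lo,np.median(z[k]).round(1))
cr=lambda p,x,y:cv2.resize(p[y:y+100,x:x+80],None,fx=5,fy=5,interpolation=cv2.INTER_CUBIC)
cv2.imwrite('pics/c4.png',np.hstack([cr(cv2.imread('pics/top4.png'),250,170),cr(cv2.imread('pics/side4.png'),190,165)]))
E
```

```text
[ 0.16186097  0.2416618  -0.61196639]
20.0833 [-0.13794431  0.01410973  0.28535154]
roller 39 [array([18.5, 21.7, 25.4]), array([-8.5,  2.2, 12.8]), array([165.1, 167.1, 170.4])]
-40 115.5
-35 115.3
30 115.1
35 115.0
roller 12 [array([17. , 19.3, 23.1]), array([-10.9,   5.7,  12.8]), array([160. , 166.8, 167.6])]
-40 111.9
-35 114.3
30 114.4
35 114.5
```

View pics/c4.png

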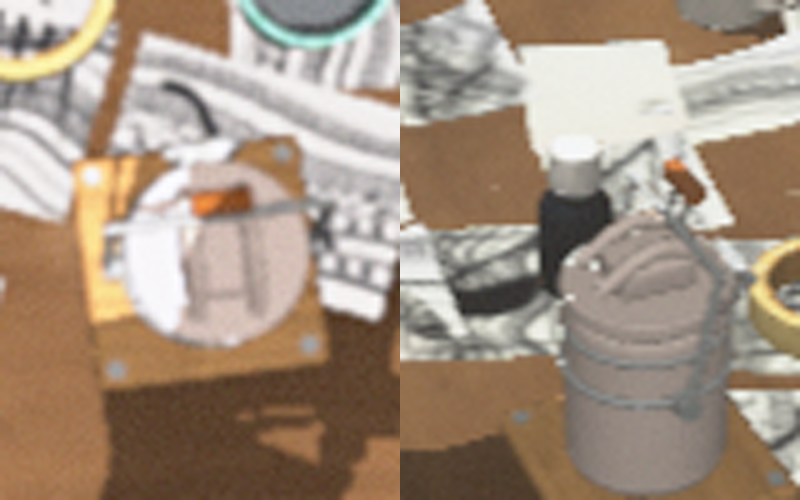

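The pictures show the roller resting behind centre (top crop (220,200)) at about 20 mm past the axis, so the bail angle is about 0. The lid is flat and the robot is clear.

```bash
python3 -c "
from workcell import *
print(hand_in())"
```

```text
the job is handed in; nothing more can be done
None
```

The canister is shut: the lid is flat on the rim, the bail has snapped over centre to about 0 rad in the lid's groove, and the arm is clear; I handed the job in about 20 s into the 54 s limit, but the verdict itself wasn't shown to me.

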